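# Close and latch the sprung hatch of a column oven

### The job

Close the column oven: bring its sprung window hatch down by the black wing latch, with the latch turned so that its tongue clears the front lip, press the hatch into its seal by feel, and while you hold it there turn the latch clockwise all the way so that the tongue hooks under the lip and the hatch stays sealed when you let go. Do not force the hatch down hard on its seal, and leave the bottles, the beaker, the spanner and the spare column in front of the oven and the box and vial rack on it where they are.

Things in the scene. Friction and masses are not known exactly. Their poses are not given: they have to be found in the camera images.
- oven: White bench-top column oven, 400 mm wide (y), 306 mm deep (x), 203 mm high, fixed to the bench. Origin on the bench under the centre of its footprint; x points to its back, z up. Its front part slopes down 30 degrees towards the front (-x) and is closed by the hatch. Behind the hinge it has a flat top 192 mm high.
- hinge (a point): Middle of the hatch's horizontal hinge line, which runs along the oven's y axis at the upper end of the slope, 28 mm behind the oven's origin and 197 mm above the bench; its axes are the oven's. The line lies 8 mm below the plane of the hatch's outer face.
- hatch (a joint): Angle of the hatch in rad about the oven's y axis: 0 parallel to the 30 degree slope, nominally shut; 0.75 wide open (front edge 13 degrees above level). Aluminium frame 345 x 196 mm, 12 mm thick, round a clear pane. Torsion springs at the hinge hold it open: pushing it at the latch takes about 2 N near the open stop, about 6 N when nearly shut. Over 35 N between hatch and oven damages the seal.
- latch_foot (a point): Point on the hatch's outer face where the latch's turning axis leaves it, 155 mm from the hinge line, half-way across the hatch. Its axes are the hatch's: z is square to the hatch, outwards (the latch's turning axis), x up the slope to the hinge, y to the oven's left.
- wing (a point): Middle of the grip of the black wing latch, 24 mm out from the hatch's face on the turning axis. The wing is a flat bar 40 mm long (along this frame's y), 11 mm thick (x), from 8 to 36 mm off the hatch's face, standing on a boss 26 mm across and 8 mm high. z points out along the turning axis. The frame turns with the wing.
- latch (a joint): Turn of the wing latch in rad, clockwise seen from outside, starting anywhere from 0 to 1.0; stays where left (friction 0.06 N m). 0: wing and tongue along the hatch's front edge, tongue to the oven's right (-y). 1.5: end stop, tongue under the lip. The tongue reaches 33 mm from the axis inside the hatch, passes the lip only below 0.4 rad, and goes under it only with the hatch within 2 mm of its stop.
- solvent_bottle: Clear bottle with blue cap, 86 mm across, 185 mm high, origin under its centre. Bystander.
- amber_bottle: Amber bottle, black cap, 64 mm across, 140 mm high, origin under its centre. Bystander.
- beaker: Glass beaker, 68 mm across, 85 mm high, origin under its centre. Bystander.
- vial_rack: White rack of capped vials on the oven's flat top, 62 x 120 mm (x, y), 50 mm high, origin under its centre. Bystander.
- spanner: Flat steel spanner, 135 mm long along its x, 6 mm thick, origin under its middle. Bystander in front of the oven.
- spare_column: Steel column lying on the bench, 186 mm long along its y, 20 mm high, origin under its middle. Bystander in front of the oven.
- ferrule_box: Flat box, 72 x 112 mm, 32 mm high, lying on the oven's flat top, origin under its centre. Bystander.
- lip (a point): Middle of the front lip's inner edge, 172 mm down the slope from the hinge line (nominal). The lip, its strike plate and the rubber seal on it sit on a sill set up to 5 mm higher or lower from oven to oven: the hatch's stop lies anywhere from -0.027 to 0.027 rad. The hatch meets the seal 4 mm before its stop, the seal then adds up to 8 N at the latch, and the stop is hard.

How it is judged:
By the outcome, as a careful person would: the job done as asked, in the order asked, and still so for the second after the job is handed in, with the robot touching nothing.
It also fails if it takes over 38 s, if anything falls off the work surface, if the arm or the gripper's body presses on something with over 40 N, if the wrist force passes 120 N, or if a joint passes its speed limit or range.

### The arm

A 6-joint arm with a two-finger parallel gripper is mounted at the origin on the work surface. World frame = base frame: x ahead of the robot, y to its left, z up, the work surface at z = 0. Lengths are in m, angles in degrees, forces in N, time in s.
With the tool pointing down it reaches from about 0.375 to 0.9 m from the base axis. Payload 3.1 kg.
Tool frame: the origin (TCP) lies at the very end of the fingers, on their centre line; the grasp point (between the pads) lies 19 mm behind it (bot.hold_point_z is the z of the grasp point in the tool frame, in m); z points along the fingers, y is the line along which they close (so a half turn about z gives the same grasp; the last joint's range is limited). The gripper opens to 87 mm and grips with 3 to 60 N. Pads are 19 mm wide; open, the fingers measure 117 mm over their backs; the gripper's body (75 mm by 190 mm) begins 51 mm behind the grasp point.
Start: joints at [-84.139, 30.224, 82.088, -0, 67.689, -10.227], TCP at [0.173, -0.6, 0.223] pointing down, gripper open.
Joint ranges: [-176.69, 176.69], [-43.24, 126.21], [12.49, 139.97], [-82, 262], [0, 151.66], [-163.58, 163.58]. Speed limits (degrees/s): [159.86, 159.86, 180, 180, 180, 180].

### API

Orientations are given as a 3x3 rotation matrix whose columns are the frame's x, y, z axes.
In Python, from rig import bot, capture, camera_model gives the robot as it stands.
- The arm moves only by the tool apply_moves, never from a script. Its argument "plan" is text: rows parted by semicolons, each of 6 numbers parted by spaces: the shift along the tool's x, y, z in units of 0.05 m (1.0 is 0.05 m), then the turn, a rotation vector about the tool's x, y, z in units of 360 degrees (1.0 is 360 degrees). In form: dx dy dz ax ay az; .... A call has 1 to 10 rows; each row shifts and turns the commanded pose from where the row before left it, along the tool's axes as they then stand; what a row does not reach is not made up. A row lasts 1/12 s, in which the tool goes at most 41.7 mm and 7.16 degrees, less where a joint would pass 70% of its speed; a pose out of reach is approached as far as the arm can. A call with a number of a shift or a turn outside -1 to 1 is refused whole. A call with a gripper value outside its range is refused whole. "gripper" is the gripper command: -1 is shut, 1 is fully open, values between are in proportion, set as the call begins (left out, the last holds). The fingers move at their own pace and stop on an object; the grip force is fixed at half the most. Time passes only in rows, so rows that do not move let the fingers close. It gives the time, the measured TCP pose, the force, the opening and the grip force at its end, in the units of the state.
- bot.read_state(): the state, without advancing time (a new reading comes with each control period).
- capture(name): name is "scene" or "top" or "wrist"; returns the picture (384x512x3 uint8, red, green, blue); there is no depth.
- camera_model(name): a dict with "vertical_fov" (degrees; the focal length in pixels is half the picture's height over the tangent of half this angle, whatever the lens; pixels are square), "cx", "cy" (the principal point, pixels), "position" and "rotation" of the camera in the world; the wrist camera has in their place "hand_eye" (4x4, takes a point from camera to tool coordinates, whose origin is the TCP and whose axes are the flange's). Camera axes: x right, y down, z forward; pixel columns grow to the right and rows downward; lengths in m; the calibration is good to about 2 mm. A picture is of the moment at which its call begins: read the wrist's pose just before it. camera_model takes no time and is no camera call.
- bot.hand_in(): hands the job in; it is judged then, once.
The state is a dict: "time_s": time; "joint_positions": joint angles; "qvel": joint speeds; "tau": joint torques, N m; "position": TCP position; "tcp_rot": TCP orientation; "force": force on the tool from outside, world axes, zero at the start; "moment": the same for the moment, N m; "opening": opening from 0.0 (shut) to 1.0 (fully open); "grasp_force": force on a finger pad.
Only numpy, scipy, OpenCV 4.12 (cv2) and the standard library are available. Lean on these libraries where they do the work, as an engineer would, in place of code of your own. Each camera call takes 0.05 s, during which the arm holds its last target. There are 200 camera calls.

## Working session

There is one attempt and no reset: what is moved stays moved. The work goes in short steps, Python scripts to look and compute and a tool call to move; the robot and the scene stay as the last step left them, time stands still between calls to the robot, and variables do not carry over. Pictures are saved under pics/ and viewed, at most 10 in all, crops included, and the job is handed in when it is done.

Besides the shell and the picture viewer there is one more tool, called after ">>>" by a JSON object that holds its "fn" and its "kwargs". apply_moves: Moves the arm, as the interface text tells. Its arguments: {"type":"object","properties":{"plan":{"type":"string"},"gripper":{"type":"number"}},"required":["plan"]}

```bash
mkdir -p pics; ls; python3 - <<'E'
from rig import bot,capture,camera_model
import cv2,numpy as np
s=bot.read_state();print(s['time_s'],s['position'],np.round(s['tcp_rot'],3),s['force'])
for n in ['scene','top']:
    im=capture(n);cv2.imwrite(f'pics/{n}0.png',cv2.resize(im[:,:,::-1],(800,600),interpolation=cv2.INTER_CUBIC))
    print(n,camera_model(n))
print(camera_model('wrist'))
E
```

```text
pics
0.0 [ 0.17316316 -0.59975738  0.22156094] [[ 0.961  0.277 -0.   ]
 [ 0.277 -0.961  0.002]
 [ 0.    -0.002 -1.   ]] [0.11460513 1.0121242  0.43700565]
scene {'vertical_fov': 42.881173609490645, 'cx': 258.1630212726187, 'cy': 185.07667413041827, 'position': array([ 1.15591592, -0.45049841,  0.92942787]), 'rotation': array([[ 0.6006851 ,  0.58219853, -0.54792543],
       [ 0.79936618, -0.44921427,  0.39902413],
       [-0.01382465, -0.67768091, -0.73522613]])}
top {'vertical_fov': 48.230831711185566, 'cx': 259.05634272337613, 'cy': 193.22437105875676, 'position': array([ 4.70787604e-01, -1.01062029e-03,  1.24390424e+00]), 'rotation': array([[ 0.01787334, -0.99652258,  0.08138356],
       [-0.99982208, -0.0183045 , -0.00455484],
       [ 0.00602868, -0.08128767, -0.99667245]])}
{'vertical_fov': 58.06352880795209, 'cx': 253.84736108445173, 'cy': 193.91249049671646, 'hand_eye': array([[ 1.31592273e-03, -9.63529547e-01, -2.67598730e-01,
         7.21730263e-02],
       [ 9.99999003e-01,  1.40520490e-03, -1.42134533e-04,
         1.02094707e-03],
       [ 5.12981869e-04, -2.67598276e-01,  9.63530435e-01,
        -1.62282819e-01],
       [ 0.00000000e+00,  0.00000000e+00,  0.00000000e+00,
         1.00000000e+00]])}
```

View pics/scene0.png

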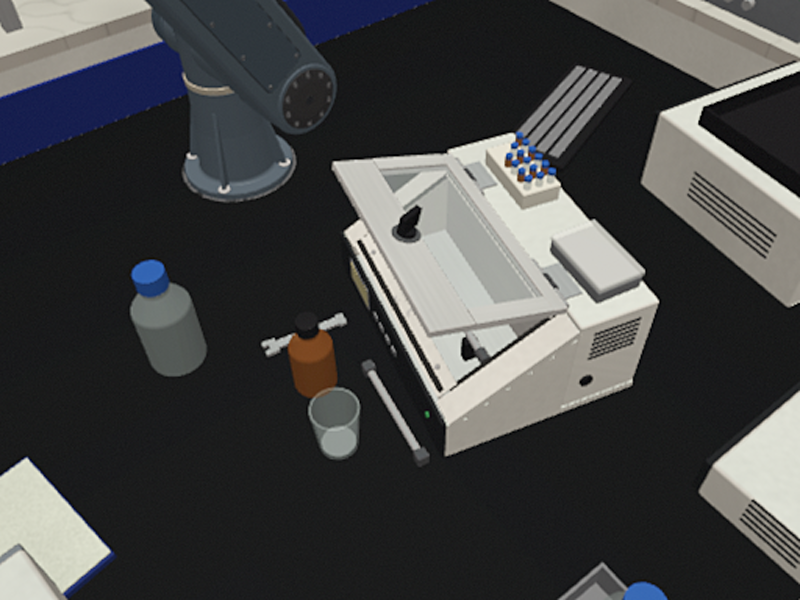

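View pics/top0.png

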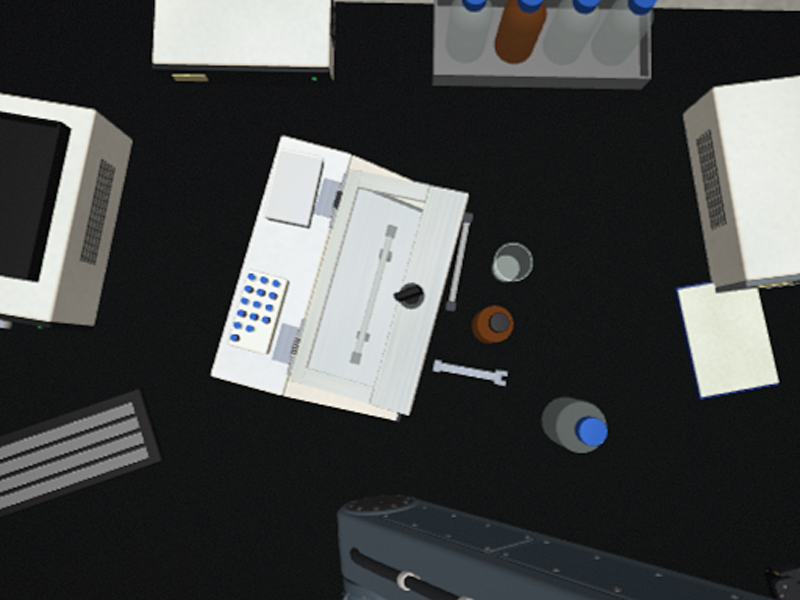

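Scene view: the oven faces world -y, with the hatch open and the latch boss at about (406,233). Top view: boss at about (410,295), wing pointing left-right at (395,297)–(423,288), so the latch is well turned. I'll fit the oven pose from the corners.

```bash
cat > h.py <<'E'
import numpy as np, cv2
from scipy.optimize import least_squares
from scipy.spatial.transform import Rotation as R
from rig import bot,capture,camera_model
def proj(m,P,pos=None,rot=None):
    pos=m['position'] if pos is None else pos; rot=m['rotation'] if rot is None else rot
    f=192/np.tan(np.radians(m['vertical_fov'])/2)
    c=(np.atleast_2d(P)-pos)@rot
    return np.c_[m['cx'],m['cy']]+f*c[:,:2]/c[:,2:]
def wristpose(s):
    m=camera_model('wrist');H=m['hand_eye'];Rt=np.array(s['tcp_rot'])
    return m,np.array(s['position'])+Rt@H[:3,3],Rt@H[:3,:3]
def oven(p):  # x,y,yaw -> R,t
    return R.from_euler('z',p[2]).as_matrix(),np.array([p[0],p[1],0])
def hatch(p,q):  # world rot of hatch axes, hinge point
    Ro,t=oven(p);Rh=R.from_euler('y',q-np.pi/6).as_matrix()  # fixed up below
    a=np.pi/6-q; X=np.array([np.cos(a),0,np.sin(a)]);Y=np.array([0,1,0]);Z=np.array([-np.sin(a),0,np.cos(a)])
    return Ro@np.c_[X,Y,Z],Ro@[0.028,0,0.197]+t
def hp(p,q,v): # point in hatch frame: v=(along x from hinge, y, height above outer face)
    Rh,h=hatch(p,q);v=np.atleast_2d(v)+[0,0,.008];return v@Rh.T+h
def tool(p,q,l,off,x=-0.155): # tool pose on wing: TCP at off from face
    Rh,h=hatch(p,q);W=Rh@R.from_euler('z',-l).as_matrix()
    # tool x = wing y, tool z=-n
    T=np.c_[W[:,1],W[:,0],-W[:,2]]
    return T,hp(p,q,[x,0,off])[0]
def rows(T0,p0,T1,p1):
    return (T0.T@(p1-p0))/0.05, R.from_matrix(T0.T@T1).as_rotvec()/(2*np.pi)
E
python3 - <<'E'
from h import *
t,s=camera_model('top'),camera_model('scene')
def res(p,full=False):
    Ro,tr=oven(p);o=lambda P:np.array(P)@Ro.T+tr
    q,L=p[3],p[4]
    P=[(t,o([.153,-.2,.192]),(283,137)),(t,o([.153,.2,.192]),(212,377)),
       (s,o([.153,-.2,.192]),(658,298)),(s,o([-.153,-.2,0]),(447,455)),
       (t,hp(p,q,[-L,-.1725,0])[0],(468,193)),(t,hp(p,q,[-L,.1725,0])[0],(408,413)),
       (s,hp(p,q,[-L,.1725,0])[0],(335,165)),(s,hp(p,q,[-L,-.1725,0])[0],(433,332)),
       (t,hp(p,q,[-.155,0,.004])[0],(410,295)),(s,hp(p,q,[-.155,0,.004])[0],(406,233))]
    r=np.array([proj(m,X)[0]/.64-u for m,X,u in P]);return r if full else r.ravel()
f=least_squares(res,[.55,.1,1.3,.7,.19],loss='soft_l1')
p=f.x;print(p,np.degrees(p[2]));print(res(p,True).round(1));np.save('p.npy',p)
print('foot',hp(p,p[3],[-.155,0,0]))
for l in np.arange(0,1.3,.2):
    y=np.array([np.sin(l),np.cos(l)])*.02
    print(round(l,1),[ (proj(m,hp(p,p[3],[[-.155+k*y[0],k*y[1],.036] for k in(1,-1)]))/.64).round(0).tolist() for m in(t,s)])
S=bot.read_state()
for l in (.8,):
  T,x=tool(p,p[3],l,.12);print(T.round(2),x);print(rows(np.array(S['tcp_rot']),np.array(S['position']),T,x))
for n,c in(('top',(262,189)),('scene',(262,142))):
    im=capture(n);cv2.imwrite(f'{n}c.png',cv2.resize(im[c[1]-25:c[1]+25,c[0]-33:c[0]+33,::-1],(396,300),interpolation=cv2.INTER_CUBIC))
cv2.imwrite('pics/c1.png',np.hstack([cv2.imread('topc.png'),cv2.imread('scenec.png')]))
E
```

```text
[0.59164093 0.10261948 1.33372395 0.7316573  0.19398391] 76.41675327430342
[[-6.2 -2.1]
 [-3.8  0.4]
 [ 3.3 -0.2]
 [-3.7  4. ]
 [-3.2 -1.3]
 [-0.5  1.1]
 [-3.  -1.5]
 [-0.3  1.1]
 [ 1.3  0.1]
 [-1.5 -0. ]]
foot [[ 0.56298715 -0.01597276  0.23684438]]
0.0 [[[404.0, 305.0], [411.0, 279.0]], [[403.0, 204.0], [415.0, 223.0]]]
0.2 [[[401.0, 304.0], [413.0, 280.0]], [[406.0, 204.0], [412.0, 223.0]]]
0.4 [[[399.0, 303.0], [415.0, 281.0]], [[409.0, 204.0], [409.0, 223.0]]]
0.6 [[[397.0, 301.0], [417.0, 283.0]], [[412.0, 205.0], [406.0, 223.0]]]
0.8 [[[395.0, 299.0], [419.0, 285.0]], [[414.0, 206.0], [403.0, 222.0]]]
1.0 [[[394.0, 296.0], [420.0, 287.0]], [[417.0, 207.0], [400.0, 220.0]]]
1.2 [[[394.0, 294.0], [421.0, 290.0]], [[420.0, 209.0], [398.0, 219.0]]]
[[-0.51  0.86 -0.05]
 [ 0.85  0.49 -0.2 ]
 [-0.15 -0.14 -0.98]] [0.56880864 0.00812121 0.35425643]
(array([10.97368891, -9.49459062, -2.6295126 ]), array([-0.00554022, -0.03812257, -0.28903552]))
```

View pics/c1.png

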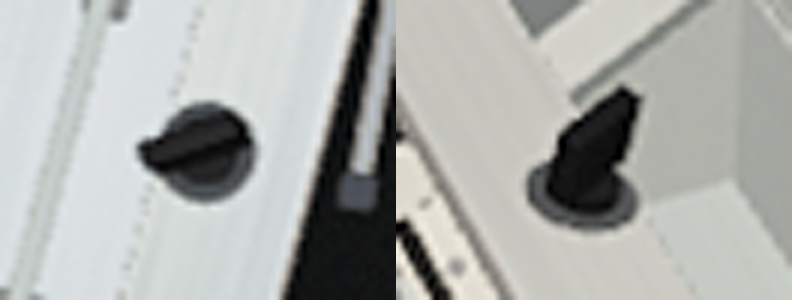

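The enlarged crop puts the latch at about 1.0 rad. I'll move to a hover over it now.

>>> {"fn": "apply_moves", "kwargs": {"plan": "0.6 -0.52 -0.2 0 0 0;0.6 -0.52 -0.2 0 0 0;0.6 -0.52 -0.2 0 0 0;0.6 -0.52 -0.2 0 0 0;0.6 -0.52 -0.2 0 0 0;0.6 -0.52 -0.2 0 0 0;0.6 -0.52 -0.2 0 0 0;0.6 -0.52 -0.2 0 0 0;0.6 -0.52 -0.2 0 0 0;0.6 -0.52 -0.2 0 0 0", "gripper": 1}}

```text
time_s: 1.03
position: [0.39, -0.2656, 0.3231]
tcp_rot: [[0.961, 0.277, 0.0], [0.277, -0.961, -0.0], [0.0, 0.0, -1.0]]
force: [0.7, -0.7, 0.2]
opening: 1.002
grasp_force: 0.0
```

>>> {"fn": "apply_moves", "kwargs": {"plan": "0.6 -0.52 -0.1 0 0 0;0.6 -0.52 -0.1 0 0 0;0.6 -0.52 -0.1 0 0 0;0.6 -0.52 -0.1 0 0 0;0.6 -0.52 -0.1 0 0 0;0.6 -0.52 -0.1 0 0 0;0.6 -0.52 -0.1 0 0 0;0.6 -0.52 0 0 0 0;0 0 0 0 0 -0.019;0 0 0 0 0 -0.019"}}

```text
time_s: 1.87
position: [0.5631, 0.0014, 0.3571]
tcp_rot: [[0.863, 0.505, -0.0], [0.505, -0.863, 0.0], [-0.0, -0.0, -1.0]]
force: [-0.6, -1.0, -0.3]
opening: 1.002
grasp_force: 0.0
```

>>> {"fn": "apply_moves", "kwargs": {"plan": "0 0 0 0 0 -0.019;0 0 0 0 0 -0.019;0 0 0 0 0 -0.019;0 0 0 0 0 -0.019;0 0 0 0 0 -0.019;0 0 0 0 0 -0.019;0 0 0 0 0 -0.019;0 0 0 0 0 -0.019;0 0 0 0 0 -0.019;0 0 0 0 0 -0.019"}}

```text
time_s: 2.7
position: [0.5621, -0.0011, 0.3573]
tcp_rot: [[-0.148, 0.989, -0.001], [0.989, 0.148, 0.0], [0.0, -0.001, -1.0]]
force: [0.1, 0.0, 0.0]
opening: 1.003
grasp_force: 0.0
```

```bash
python3 - <<'E'
from h import *
p=np.load('p.npy');S=bot.read_state();print(S['time_s'],S['position'],S['force'],np.round(S['joint_positions'],1))
T,x=tool(p,.75,1.,.12);print(rows(np.array(S['tcp_rot']),np.array(S['position']),T,x))
E
```

```text
2.7 [ 0.56212434 -0.00113102  0.35727558] [0.11950042 0.04655585 0.01053712] [-11.5  17.9  80.6  -0.   81.5 -20. ]
(array([0.21706899, 0.18145422, 0.0149097 ]), array([ 0.01650282, -0.03208487, -0.02934219]))
```

>>> {"fn": "apply_moves", "kwargs": {"plan": "0.07 0.06 0 0.0055 -0.0107 -0.0098;0.07 0.06 0 0.0055 -0.0107 -0.0098;0.07 0.06 0 0.0055 -0.0107 -0.0098;0 0 0 0 0 0;0 0 0 0 0 0"}}

```text
time_s: 3.12
position: [0.5688, 0.0119, 0.3559]
tcp_rot: [[-0.328, 0.943, -0.054], [0.926, 0.31, -0.217], [-0.188, -0.121, -0.975]]
force: [0.3, 0.6, 0.6]
opening: 0.998
grasp_force: 0.0
```

```bash
python3 - <<'E'
from h import *
p=np.load('p.npy');S=bot.read_state();im=capture('wrist')
import pickle;pickle.dump((S,im),open('w1.pkl','wb'))
m,c,r=wristpose(S);print(S['position'],S['force'],S['moment'])
print('foot',proj(m,hp(p,.75,[-.155,0,0]),c,r)*1.5625)
cv2.imwrite('pics/w1.png',cv2.resize(im[:,:,::-1],(800,600),interpolation=cv2.INTER_CUBIC))
E
```

```text
[0.56882577 0.01192175 0.35586259] [0.33778613 0.58814869 0.6393044 ] [ 0.14075579 -0.18217163  0.03551828]
foot [[398.85420569 295.08051265]]
```

View pics/w1.png

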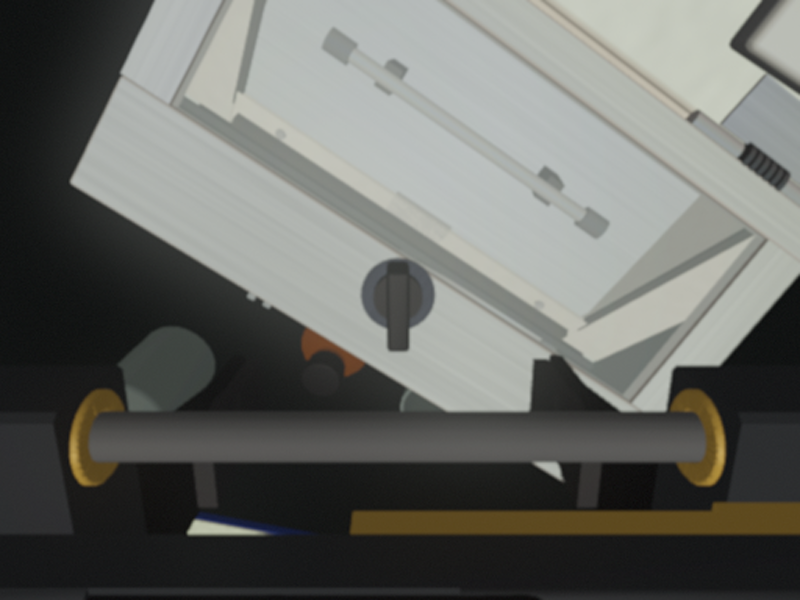

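The wrist view shows the boss at (398,296), against a predicted (399,295). The wing runs vertically in the picture (398,268)–(398,345), so it's in line with the fingers and the latch is at 1.0 rad. Descending.

>>> {"fn": "apply_moves", "kwargs": {"plan": "0 0 0.3 0 0 0;0 0 0.4 0 0 0;0 0 0.4 0 0 0;0 0 0.4 0 0 0;0 0 0.1 0 0 0;0 0 0 0 0 0;0 0 0 0 0 0"}}

```text
time_s: 3.75
position: [0.5651, -0.0074, 0.2793]
tcp_rot: [[-0.325, 0.944, -0.053], [0.926, 0.307, -0.218], [-0.189, -0.12, -0.975]]
force: [0.1, -0.0, 0.7]
opening: 1.002
grasp_force: 0.0
```

```bash
python3 - <<'E'
from h import *
p=np.load('p.npy');S=bot.read_state();print(S['time_s'],S['position'],S['force'],np.round(S['joint_positions'],1))
T,x=tool(p,.75,1.,.012);print(rows(np.array(S['tcp_rot']),np.array(S['position']),T,x))
m,c,r=wristpose(S);im=capture('wrist')
print('foot',proj(m,hp(p,.75,[[-.155,0,0],[-.155,0,.036]]),c,r)*1.5625)
cv2.imwrite('pics/w2.png',cv2.resize(im[:,:,::-1],(800,600),interpolation=cv2.INTER_CUBIC))
E
```

```text
3.75 [ 0.56513871 -0.00739038  0.27932637] [ 0.129928   -0.04724644  0.69111719] [ -5.1  24.   84.8 -13.4  73.6 -19.8]
(array([0.01810475, 0.00959546, 0.57080176]), array([ 4.86015007e-05, -5.66690161e-05, -1.20835549e-03]))
foot [[399.93950242 339.69943225]
 [400.58297716 375.67838716]]
```

View pics/w2.png

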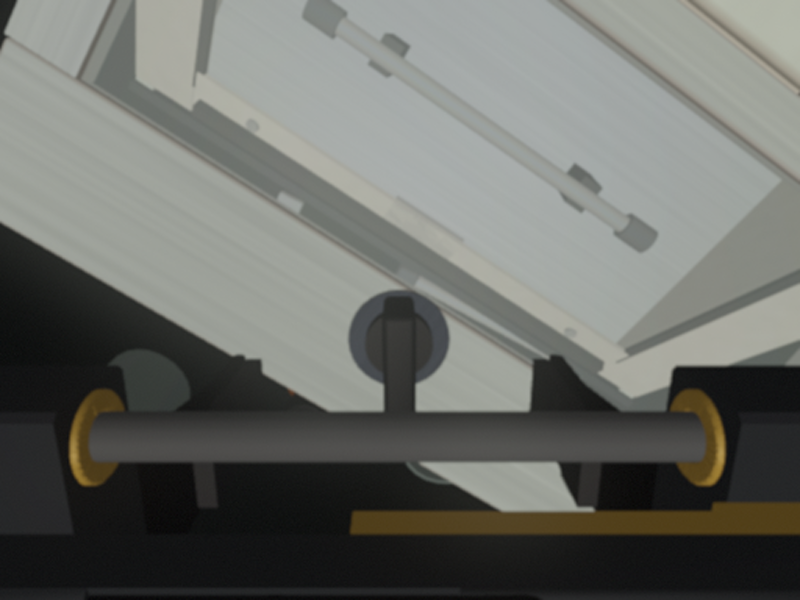

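The boss is at (399,338), predicted (400,340), so the model holds. I'll descend the rest and grip.

>>> {"fn": "apply_moves", "kwargs": {"plan": "0.01 0.01 0.2 0 0 0;0.01 0 0.2 0 0 0;0 0 0.15 0 0 0;0 0 0 0 0 0"}}

```text
time_s: 4.13
position: [0.562, -0.0115, 0.2494]
tcp_rot: [[-0.328, 0.943, -0.057], [0.926, 0.309, -0.218], [-0.187, -0.125, -0.974]]
force: [-0.2, -0.2, -0.2]
opening: 1.001
grasp_force: 0.0
```

>>> {"fn": "apply_moves", "kwargs": {"plan": "0 0 0 0 0 0;0 0 0 0 0 0;0 0 0 0 0 0;0 0 0 0 0 0;0 0 0 0 0 0;0 0 0 0 0 0;0 0 0 0 0 0;0 0 0 0 0 0;0 0 0 0 0 0", "gripper": -1}}

```text
time_s: 4.88
position: [0.5635, -0.0115, 0.2516]
tcp_rot: [[-0.327, 0.943, -0.053], [0.926, 0.309, -0.218], [-0.189, -0.121, -0.974]]
force: [0.4, 0.2, -0.5]
opening: 0.4
grasp_force: 0.0
```

>>> {"fn": "apply_moves", "kwargs": {"plan": "0 0 0 0 0 0;0 0 0 0 0 0;0 0 0 0 0 0;0 0 0 0 0 0;0 0 0 0 0 0;0 0 0 0 0 0"}}

```text
time_s: 5.38
position: [0.5636, -0.0115, 0.2515]
tcp_rot: [[-0.327, 0.943, -0.053], [0.926, 0.309, -0.218], [-0.189, -0.121, -0.974]]
force: [1.2, -1.0, -0.0]
opening: 0.122
grasp_force: 30.0
```

Gripped, opening 10.6 mm. Turning the latch back to about 0.15 rad.

>>> {"fn": "apply_moves", "kwargs": {"plan": "0 0 0 0 0 -0.009;0 0 0 0 0 -0.014;0 0 0 0 0 -0.016;0 0 0 0 0 -0.016;0 0 0 0 0 -0.016;0 0 0 0 0 -0.016;0 0 0 0 0 -0.016;0 0 0 0 0 -0.016;0 0 0 0 0 -0.012;0 0 0 0 0 -0.004"}}

```text
time_s: 6.22
position: [0.564, -0.0111, 0.2514]
tcp_rot: [[-0.925, 0.376, -0.052], [0.378, 0.9, -0.217], [-0.035, -0.221, -0.975]]
force: [0.2, 1.4, -0.8]
opening: 0.121
grasp_force: 30.0
```

```bash
cat > st.py <<'E'
from h import *
p=np.load('p.npy');S=bot.read_state()
T=np.array(S['tcp_rot']);x=np.array(S['position'])
def f(v): 
    A,b=tool(p,v[0],v[1],v[2],x=v[3]); return np.r_[(x-b)*20,(R.from_matrix(A.T@T).as_rotvec())]
s=least_squares(f,[.4,.5,.01,-.155]);q,l,o,X=s.x
Rh,_=hatch(p,q)
print('t',S['time_s'],'q %.3f l %.3f off %.4f X %.4f res'%(q,l,o,X),s.fun.round(3))
print('F tool',(T.T@S['force']).round(1),'F hatch',(Rh.T@S['force']).round(1),'M tool',(T.T@S['moment']).round(2),'grip',S['grasp_force'],'J',np.round(S['joint_positions'],0))
def plan(dq,n,press=0): # n equal rows swinging by dq about hinge
    # screw about the hinge from the pose
    Rh,h=hatch(p,q);ax=Rh[:,1];Q=R.from_rotvec(ax*(dq/n)).as_matrix()
    T1=Q@T;x1=h+Q@(x-h)
    return rows(T,x,T1,x1)
E
python3 - <<'E'
from st import *
a,b=hatch(p,.75)[0],hatch(p,.7)[0]
print(R.from_matrix(b@a.T).as_rotvec(), a[:,1]) 
for sg in(1,-1): print(plan(sg*.70,20))
E
```

```text
t 6.2167 q 0.749 l 0.155 off 0.0127 X -0.1535 res [-0.004  0.001  0.    -0.    -0.    -0.   ]
F tool [0.4 1.5 0.5] F hatch [ 1.5  0.1 -0.5] M tool [-0.48 -0.16  0.09] grip 29.999618511646986 J [ -6.  26.  87. -14.  70. -68.]
[ 4.86014857e-02 -1.17428951e-02  1.89814460e-19] [-0.97202971  0.2348579   0.        ]
(array([ 0.00247932,  0.01615549, -0.10719999]), array([ 5.50384930e-03, -8.58633170e-04, -2.10666901e-06]))
(array([-0.00189937, -0.01243923,  0.10770628]), array([-5.50384930e-03,  8.58633170e-04,  2.10666901e-06]))
```

>>> {"fn": "apply_moves", "kwargs": {"plan": "-0.001 -0.007 0.054 -0.0028 0.0004 0;-0.002 -0.0124 0.1077 -0.0055 0.00086 0;-0.002 -0.0124 0.1077 -0.0055 0.00086 0;-0.002 -0.0124 0.1077 -0.0055 0.00086 0;-0.002 -0.0124 0.1077 -0.0055 0.00086 0;-0.002 -0.0124 0.1077 -0.0055 0.00086 0;-0.002 -0.0124 0.1077 -0.0055 0.00086 0;-0.002 -0.0124 0.1077 -0.0055 0.00086 0;-0.002 -0.0124 0.1077 -0.0055 0.00086 0;-0.002 -0.0124 0.1077 -0.0055 0.00086 0"}}

```text
time_s: 7.05
position: [0.5616, -0.0206, 0.2015]
tcp_rot: [[-0.923, 0.384, 0.028], [0.385, 0.917, 0.106], [0.015, 0.109, -0.994]]
force: [1.0, 3.0, 1.3]
opening: 0.12
grasp_force: 30.0
```

```bash
python3 - <<'E'
from st import *
print(plan(-.035,1))
E
```

```text
t 7.05 q 0.414 l 0.158 off 0.0135 X -0.1534 res [-0.006  0.001  0.    -0.    -0.002  0.   ]
F tool [ 0.3  3.3 -1. ] F hatch [ 3.3 -0.2  1. ] M tool [-0.5  -0.07 -0.07] grip 30.0012683251407 J [-17.  27.  94.   7.  60. -88.]
(array([-0.0018749 , -0.01300422,  0.10759277]), array([-5.50066540e-03,  8.78740822e-04,  1.03552718e-05]))
```

>>> {"fn": "apply_moves", "kwargs": {"plan": "-0.002 -0.0124 0.1077 -0.0055 0.00086 0;-0.002 -0.0124 0.1077 -0.0055 0.00086 0;-0.002 -0.0124 0.1077 -0.0055 0.00086 0;-0.002 -0.0124 0.1077 -0.0055 0.00086 0;-0.002 -0.0124 0.1077 -0.0055 0.00086 0;-0.002 -0.0124 0.1077 -0.0055 0.00086 0;-0.002 -0.0124 0.1077 -0.0055 0.00086 0;-0.002 -0.0124 0.1077 -0.0055 0.00086 0;-0.001 -0.007 0.054 -0.0028 0.0004 0;0 0 0 0 0 0"}}

```text
time_s: 7.88
position: [0.5629, -0.0153, 0.1558]
tcp_rot: [[-0.925, 0.368, 0.095], [0.375, 0.844, 0.385], [0.061, 0.392, -0.918]]
force: [1.7, 4.4, 4.1]
opening: 0.124
grasp_force: 30.0
```

```bash
cat >> st.py <<'E'
M=Rh.T@(np.array(S['moment'])+np.cross(x-hatch(p,q)[1],S['force']))
print('hinge M hatch',M.round(2),'=> N at latch',round(-M[1]/.155,1), round(M[1]/.155,1))
E
python3 - <<'E'
from st import *
print(plan(-.01,1))
E
```

```text
t 7.8833 q 0.116 l 0.160 off 0.0133 X -0.1534 res [-0.004  0.001 -0.    -0.    -0.002 -0.   ]
F tool [ 0.3  5.9 -2. ] F hatch [ 5.9 -0.7  2. ] M tool [-0.63 -0.17 -0.08] grip 30.00010956893675 J [ -26.   32.   98.   27.   58. -109.]
hinge M hatch [-0.26 -0.17  0.18] => N at latch 1.1 -1.1
(array([-0.00059243, -0.00406812,  0.03070713]), array([-1.57123448e-03,  2.53458392e-04,  3.26454996e-06]))
```

>>> {"fn": "apply_moves", "kwargs": {"plan": "0 0 0.031 -0.0016 0.00025 0;0 0 0.031 -0.0016 0.00025 0;0 0 0.031 -0.0016 0.00025 0;0 0 0.031 -0.0016 0.00025 0;0 0 0.031 -0.0016 0.00025 0;0 0 0 0 0 0"}}

```text
time_s: 8.38
position: [0.5635, -0.013, 0.1483]
tcp_rot: [[-0.927, 0.361, 0.105], [0.37, 0.825, 0.427], [0.067, 0.435, -0.898]]
force: [1.1, 1.0, 3.6]
opening: 0.123
grasp_force: 30.0
```

```bash
python3 st.py
```

```text
t 8.3833 q 0.068 l 0.158 off 0.0129 X -0.1535 res [-0.004  0.001 -0.    -0.    -0.002 -0.   ]
F tool [-0.4  2.8 -2.7] F hatch [ 2.7 -0.9  2.7] M tool [-0.17 -0.26 -0.07] grip 30.000393095542677 J [ -27.   33.   98.   30.   59. -112.]
hinge M hatch [-0.26  0.35  0.2 ] => N at latch -2.2 2.2
```

>>> {"fn": "apply_moves", "kwargs": {"plan": "0 0.002 0.031 -0.0016 0.00025 0;0 0.002 0.031 -0.0016 0.00025 0;0 0 0 0 0 0;0 0 0 0 0 0"}}

```text
time_s: 8.72
position: [0.5638, -0.012, 0.1455]
tcp_rot: [[-0.927, 0.358, 0.109], [0.368, 0.817, 0.443], [0.07, 0.451, -0.89]]
force: [-1.3, -2.2, 3.2]
opening: 0.126
grasp_force: 30.0
```

>>> {"fn": "apply_moves", "kwargs": {"plan": "0 0 0.031 -0.0016 0.00025 0;0 0 0 0 0 0;0 0 0 0 0 0"}}

```text
time_s: 8.97
position: [0.5639, -0.0115, 0.1441]
tcp_rot: [[-0.927, 0.357, 0.111], [0.367, 0.813, 0.451], [0.071, 0.459, -0.885]]
force: [-1.6, -4.6, 1.5]
opening: 0.123
grasp_force: 30.0
```

```bash
python3 st.py
```

```text
t 8.9667 q 0.040 l 0.157 off 0.0127 X -0.1533 res [-0.003  0.001 -0.    -0.    -0.002 -0.   ]
F tool [-0.1 -3.6 -3.5] F hatch [-3.6  0.5  3.5] M tool [ 1.12 -0.35 -0.07] grip 30.000992995337583 J [ -27.   34.   99.   32.   59. -114.]
hinge M hatch [-0.18  1.63 -0.01] => N at latch -10.5 10.5
```

```bash
sed -i '/^M=/,$d' st.py; cat >> st.py <<'E'
Fh=Rh.T@S['force'];Mx=(Rh.T@S['moment'])[1]
print('latch N est %.1f'%((Mx+.17*Fh[0]+.153*Fh[2])/.155))
E
echo
```

>>> {"fn": "apply_moves", "kwargs": {"plan": "0 -0.01 0.031 -0.0016 0.00025 0;0 0 0 0 0 0;0 0 0 0 0 0"}}

```text
time_s: 9.22
position: [0.564, -0.0109, 0.1427]
tcp_rot: [[-0.928, 0.356, 0.114], [0.367, 0.809, 0.46], [0.072, 0.468, -0.881]]
force: [-1.0, -5.5, 2.0]
opening: 0.123
grasp_force: 30.0
```

```bash
python3 st.py
```

```text
t 9.2167 q 0.030 l 0.157 off 0.0128 X -0.1533 res [-0.004  0.001  0.    -0.    -0.002 -0.   ]
F tool [-0.9 -3.9 -4.4] F hatch [-4.  -0.3  4.4] M tool [ 1.04 -0.5  -0.05] grip 30.001082826638594 J [ -28.   34.   99.   32.   59. -115.]
latch N est 7.1
```

>>> {"fn": "apply_moves", "kwargs": {"plan": "0 -0.01 0.031 -0.0016 0.00025 0;0 0 0 0 0 0;0 0 0 0 0 0"}}

```text
time_s: 9.47
position: [0.5641, -0.0104, 0.1412]
tcp_rot: [[-0.928, 0.355, 0.116], [0.366, 0.804, 0.469], [0.073, 0.478, -0.876]]
force: [-0.1, -5.4, 2.5]
opening: 0.127
grasp_force: 30.0
```

```bash
python3 st.py
```

```text
t 9.4667 q 0.019 l 0.157 off 0.0129 X -0.1533 res [-0.004  0.001  0.    -0.    -0.002 -0.   ]
F tool [-1.7 -3.2 -4.8] F hatch [-3.4 -1.1  4.8] M tool [ 1.06 -0.53 -0.03] grip 30.00101689773146 J [ -28.   34.   99.   33.   59. -116.]
latch N est 8.3
```

>>> {"fn": "apply_moves", "kwargs": {"plan": "0 -0.01 0.031 -0.0016 0.00025 0;0 0 0 0 0 0;0 0 0 0 0 0"}}

```text
time_s: 9.72
position: [0.5642, -0.0099, 0.1398]
tcp_rot: [[-0.928, 0.354, 0.118], [0.365, 0.799, 0.478], [0.075, 0.487, -0.87]]
force: [0.5, -4.2, 1.7]
opening: 0.12
grasp_force: 30.0
```

```bash
python3 st.py
```

```text
t 9.7167 q 0.009 l 0.157 off 0.0130 X -0.1533 res [-0.004  0.001 -0.    -0.    -0.003 -0.   ]
F tool [-1.9 -2.3 -3.4] F hatch [-2.6 -1.5  3.4] M tool [ 0.96 -0.64 -0.13] grip 30.00106350198621 J [ -28.   35.   99.   34.   59. -116.]
latch N est 7.2
```

>>> {"fn": "apply_moves", "kwargs": {"plan": "0 -0.01 0.031 -0.0016 0.00025 0;0 0 0 0 0 0;0 0 0 0 0 0"}}

```text
time_s: 9.97
position: [0.5644, -0.0094, 0.1386]
tcp_rot: [[-0.928, 0.352, 0.121], [0.364, 0.794, 0.487], [0.076, 0.496, -0.865]]
force: [-0.3, -4.7, 5.2]
opening: 0.125
grasp_force: 30.0
```

```bash
python3 st.py
```

```text
t 9.9667 q -0.002 l 0.157 off 0.0134 X -0.1533 res [-0.003  0.001  0.    -0.    -0.003 -0.   ]
F tool [-1.1 -1.2 -6.8] F hatch [-1.4 -0.8  6.8] M tool [ 0.84 -0.54  0.01] grip 30.0015877700298 J [ -28.   35.   99.   34.   59. -117.]
latch N est 11.1
```

>>> {"fn": "apply_moves", "kwargs": {"plan": "0 -0.008 0.025 -0.0013 0.0002 0;0 0 0 0 0 0;0 0 0 0 0 0"}}

```text
time_s: 10.22
position: [0.5645, -0.0091, 0.1376]
tcp_rot: [[-0.928, 0.351, 0.123], [0.364, 0.79, 0.494], [0.077, 0.503, -0.861]]
force: [-0.5, -4.4, 6.0]
opening: 0.125
grasp_force: 30.0
```

```bash
python3 st.py
```

```text
t 10.2167 q -0.010 l 0.156 off 0.0137 X -0.1533 res [-0.003  0.001  0.    -0.    -0.003 -0.   ]
F tool [-0.6 -0.7 -7.4] F hatch [-0.7 -0.5  7.4] M tool [ 0.77 -0.49 -0.05] grip 30.001786574721336 J [ -29.   35.   99.   35.   59. -118.]
latch N est 12.0
```

>>> {"fn": "apply_moves", "kwargs": {"plan": "0 -0.005 0.02 -0.001 0.00016 0;0 0 0 0 0 0;0 0 0 0 0 0"}}

```text
time_s: 10.47
position: [0.5645, -0.0088, 0.1369]
tcp_rot: [[-0.929, 0.35, 0.124], [0.363, 0.787, 0.499], [0.077, 0.509, -0.857]]
force: [-0.8, -5.4, 7.1]
opening: 0.122
grasp_force: 30.0
```

```bash
python3 st.py
```

```text
t 10.4667 q -0.017 l 0.156 off 0.0139 X -0.1533 res [-0.004  0.001 -0.    -0.    -0.003 -0.   ]
F tool [-0.7 -0.9 -8.9] F hatch [-1.  -0.5  8.9] M tool [ 0.76 -0.43 -0.08] grip 30.002054180949926 J [ -29.   35.   99.   35.   60. -118.]
latch N est 12.9
```

>>> {"fn": "apply_moves", "kwargs": {"plan": "0 -0.005 0.02 -0.001 0.00016 0;0 0 0 0 0 0;0 0 0 0 0 0"}}

```text
time_s: 10.72
position: [0.5646, -0.0086, 0.1366]
tcp_rot: [[-0.929, 0.349, 0.125], [0.362, 0.783, 0.505], [0.078, 0.514, -0.854]]
force: [-2.0, -7.0, 12.7]
opening: 0.123
grasp_force: 30.0
```

```bash
python3 st.py
```

```text
t 10.7167 q -0.024 l 0.156 off 0.0146 X -0.1531 res [-0.003  0.001  0.    -0.001 -0.003 -0.   ]
F tool [  0.3   0.3 -14.7] F hatch [ 0.4  0.3 14.7] M tool [ 0.72 -0.16 -0.08] grip 30.002718809992075 J [ -29.   35.   99.   36.   60. -119.]
latch N est 19.7
```

>>> {"fn": "apply_moves", "kwargs": {"plan": "0 -0.005 0.02 -0.0008 0.00013 0;0 0 0 0 0 0;0 0 0 0 0 0"}}

```text
time_s: 10.97
position: [0.5647, -0.0086, 0.1365]
tcp_rot: [[-0.929, 0.348, 0.127], [0.362, 0.781, 0.509], [0.078, 0.519, -0.851]]
force: [-4.3, -9.0, 16.8]
opening: 0.126
grasp_force: 30.0
```

```bash
python3 st.py
```

```text
t 10.9667 q -0.029 l 0.155 off 0.0153 X -0.1530 res [-0.002  0.    -0.    -0.001 -0.004 -0.   ]
F tool [  2.1   0.2 -19.4] F hatch [ 0.6  2.1 19.4] M tool [ 0.64  0.06 -0.06] grip 30.00356325879693 J [ -29.   35.   99.   36.   60. -119.]
latch N est 23.8
```

At the hard stop with about 19 N on the tool. I'll ease off slightly and turn clockwise.

>>> {"fn": "apply_moves", "kwargs": {"plan": "0 0 -0.01 0 0 0;0 0 0 0 0 0.01;0 0 0 0 0 0.015;0 0 0 0 0 0.016;0 0 0 0 0 0.016;0 0 0 0 0 0.016;0 0 0 0 0 0.015;0 0 0 0 0 0.012"}}

```text
time_s: 11.63
position: [0.5644, -0.0088, 0.1364]
tcp_rot: [[-0.544, 0.83, 0.126], [0.753, 0.417, 0.509], [0.37, 0.372, -0.852]]
force: [-3.1, -9.4, 13.5]
opening: 0.127
grasp_force: 30.0
```

```bash
python3 st.py
```

```text
t 11.6333 q -0.028 l 0.788 off 0.0152 X -0.1533 res [-0.006  0.002 -0.    -0.002 -0.002 -0.   ]
F tool [ -0.4  -1.5 -16.7] F hatch [-1.3  0.8 16.7] M tool [ 0.66 -0.48 -0.11] grip 30.00077398493886 J [-29.  35.  99.  36.  60. -83.]
latch N est 20.2
```

>>> {"fn": "apply_moves", "kwargs": {"plan": "0 0 0 0 0 0.013;0 0 0 0 0 0.015;0 0 0 0 0 0.016;0 0 0 0 0 0.016;0 0 0 0 0 0.015;0 0 0 0 0 0.013;0 0 0 0 0 0.008;0 0 0 0 0 0.006;0 0 0 0 0 0.006;0 0 0 0 0 0"}}

```text
time_s: 12.47
position: [0.564, -0.0087, 0.1362]
tcp_rot: [[0.095, 0.988, 0.125], [0.848, -0.146, 0.509], [0.521, 0.058, -0.851]]
force: [-4.4, -9.0, 14.1]
opening: 0.122
grasp_force: 30.0
```

```bash
python3 st.py
```

```text
t 12.4667 q -0.028 l 1.464 off 0.0151 X -0.1534 res [-0.014  0.003  0.    -0.002 -0.     0.   ]
F tool [ -0.7  -2.2 -17.1] F hatch [-0.9  2.2 17.1] M tool [ 0.38 -0.75  0.03] grip 30.003590639680624 J [-29.  35.  99.  36.  60. -44.]
latch N est 21.0
```

>>> {"fn": "apply_moves", "kwargs": {"plan": "0 0 0 0 0 0.005;0 0 0 0 0 0.004;0 0 0 0 0 0.003;0 0 0 0 0 0;0 0 0 0 0 0"}}

```text
time_s: 12.88
position: [0.564, -0.0087, 0.1362]
tcp_rot: [[0.166, 0.978, 0.125], [0.836, -0.207, 0.509], [0.524, 0.02, -0.852]]
force: [-3.9, -8.6, 13.3]
opening: 0.119
grasp_force: 30.0
```

```bash
python3 st.py
```

```text
t 12.8833 q -0.028 l 1.536 off 0.0150 X -0.1534 res [-0.014  0.003  0.    -0.002 -0.     0.   ]
F tool [ -0.9  -1.8 -16.2] F hatch [-1.   1.8 16.2] M tool [ 0.25 -0.71 -0.46] grip 30.003069969825447 J [-29.  35.  99.  36.  60. -40.]
latch N est 19.6
```

The latch end stop is felt: -0.46 N m about the tool axis. I'll unload the press first and check that the hatch stays.

>>> {"fn": "apply_moves", "kwargs": {"plan": "0 0 -0.02 0 0 0;0 0 -0.02 0 0 0;0 0 -0.01 0 0 0;0 0 0 0 0 0;0 0 0 0 0 0"}}

```text
time_s: 13.3
position: [0.5638, -0.0092, 0.1375]
tcp_rot: [[0.167, 0.978, 0.125], [0.835, -0.208, 0.509], [0.524, 0.02, -0.851]]
force: [-0.2, -4.5, 7.0]
opening: 0.123
grasp_force: 30.0
```

```bash
python3 st.py
```

```text
t 13.3 q -0.029 l 1.537 off 0.0165 X -0.1531 res [-0.015  0.004  0.    -0.002 -0.     0.   ]
F tool [-0.1  0.9 -8.3] F hatch [-0.1 -0.9  8.3] M tool [-0.24 -0.69 -0.42] grip 30.001687137410045 J [-29.  35.  99.  36.  60. -40.]
latch N est 12.5
```

>>> {"fn": "apply_moves", "kwargs": {"plan": "0 0 -0.02 0 0 0;0 0 -0.02 0 0 0;0 0 0 0 0 0;0 0 0 0 0 0"}}

```text
time_s: 13.63
position: [0.5636, -0.0096, 0.1387]
tcp_rot: [[0.168, 0.978, 0.125], [0.834, -0.209, 0.51], [0.525, 0.018, -0.851]]
force: [2.1, 0.1, 5.2]
opening: 0.124
grasp_force: 30.0
```

```bash
python3 st.py
```

```text
t 13.6333 q -0.030 l 1.538 off 0.0179 X -0.1529 res [-0.017  0.004  0.    -0.002 -0.     0.   ]
F tool [ 3.2  2.1 -4.1] F hatch [ 3.2 -2.   4.1] M tool [-0.51 -0.22 -0.36] grip 30.000744396820664 J [-29.  35.  99.  36.  60. -40.]
latch N est 8.9
```

>>> {"fn": "apply_moves", "kwargs": {"plan": "0 0 -0.02 0 0 0;0 0 -0.02 0 0 0;0 0 0 0 0 0;0 0 0 0 0 0"}}

```text
time_s: 13.97
position: [0.5636, -0.0098, 0.1389]
tcp_rot: [[0.17, 0.978, 0.125], [0.833, -0.21, 0.511], [0.526, 0.017, -0.85]]
force: [7.2, 4.8, -5.4]
opening: 0.121
grasp_force: 30.0
```

```bash
python3 st.py;  python3 - <<'E'
from h import *
im=capture('scene');cv2.imwrite('pics/s3.png',cv2.resize(im[60:240,180:420,::-1],(800,600),interpolation=cv2.INTER_CUBIC))
E
```

```text
t 13.9667 q -0.030 l 1.540 off 0.0183 X -0.1530 res [-0.017  0.004  0.    -0.001 -0.     0.   ]
F tool [2.4 5.9 7.9] F hatch [ 2.6 -5.9 -7.9] M tool [-1.21 -0.22 -0.45] grip 29.998652832582593 J [-29.  35.  99.  36.  60. -39.]
latch N est -3.8
```

View pics/s3.png

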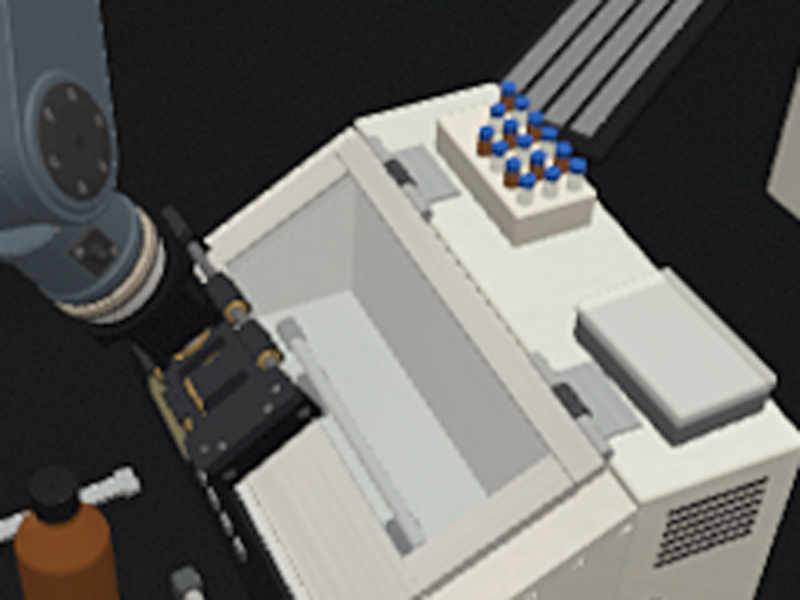

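The force has reversed sharply, so the tongue is holding. In the picture the hatch lies flush on the slope, and the box and rack are where they were. I'll remove the pull and release.

>>> {"fn": "apply_moves", "kwargs": {"plan": "0 -0.01 0.02 0 0 0;0 0 0.01 0 0 0;0 0 0 0 0 0"}}

```text
time_s: 14.27
position: [0.5636, -0.0098, 0.1388]
tcp_rot: [[0.169, 0.978, 0.126], [0.834, -0.21, 0.511], [0.526, 0.019, -0.851]]
force: [5.8, 3.9, -0.3]
opening: 0.123
grasp_force: 30.0
```

>>> {"fn": "apply_moves", "kwargs": {"plan": "0 0 0 0 0 0;0 0 0 0 0 0;0 0 0 0 0 0;0 0 0 0 0 0;0 0 0 0 0 0;0 0 0 0 0 0", "gripper": 0}}

```text
time_s: 14.77
position: [0.5622, -0.0106, 0.1383]
tcp_rot: [[0.17, 0.978, 0.124], [0.835, -0.209, 0.51], [0.524, 0.017, -0.851]]
force: [0.0, 1.0, 0.0]
opening: 0.464
grasp_force: 0.0
```

>>> {"fn": "apply_moves", "kwargs": {"plan": "0 0 -0.1 0 0 0;0 0 -0.2 0 0 0;0 0 -0.4 0 0 0;0 0 -0.5 0 0 0;0 0 -0.5 0 0 0;0 0 -0.5 0 0 0;0 0 -0.2 0 0 0;0 0 0 0 0 0;0 0 0 0 0 0"}}

```text
time_s: 15.52
position: [0.5476, -0.072, 0.2409]
tcp_rot: [[0.169, 0.978, 0.125], [0.835, -0.21, 0.509], [0.524, 0.018, -0.852]]
force: [-0.4, 0.2, -0.2]
opening: 0.499
grasp_force: 0.0
```

```bash
python3 - <<'E'
from h import *
S=bot.read_state();print(S['time_s'],S['position'],S['force'])
im=capture('wrist');im2=capture('top')
cv2.imwrite('pics/w4.png',np.hstack([cv2.resize(im[:,:,::-1],(400,300)),cv2.resize(im2[:,:,::-1],(400,300))]))
E
```

```text
15.5167 [ 0.54763447 -0.07200847  0.24091083] [-0.38230022  0.1780326  -0.23066612]
```

View pics/w4.png

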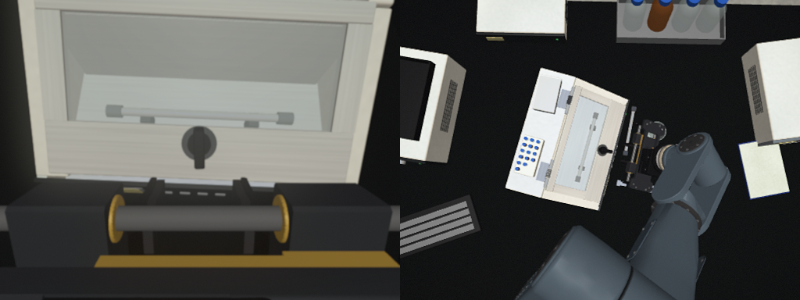

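The hatch is shut and the wing is square to the front edge at (200,147) in the wrist view. One last look at the bystanders.

```bash
python3 - <<'E'
from h import *
im=capture('scene');cv2.imwrite('pics/s5.png',cv2.resize(im[:,:,::-1],(800,600),interpolation=cv2.INTER_CUBIC))
E
```

```text
(no output)
```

View pics/s5.png

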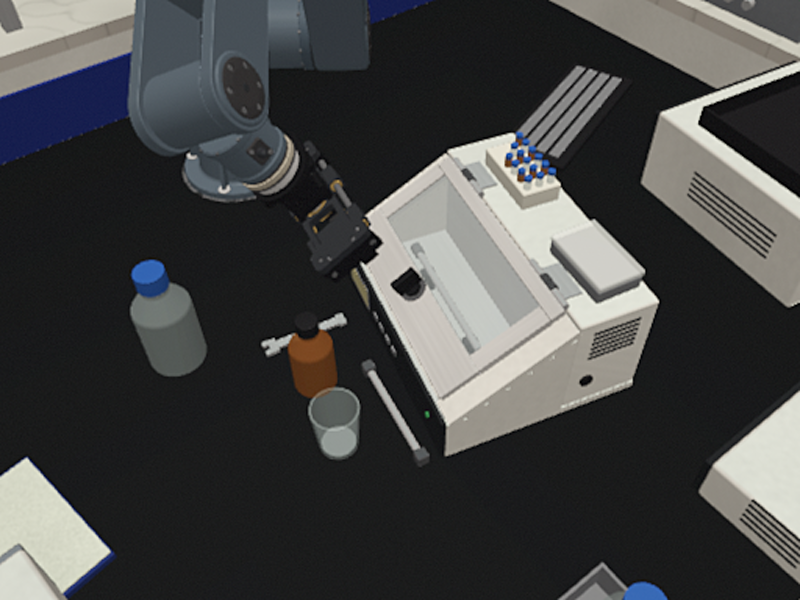

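All the bystanders are at their first pixel positions (solvent bottle cap at (150,277), amber bottle cap at (307,325)), and the hatch is flush and shut.

```bash
python3 -c "
from rig import bot
print(bot.hand_in())"
```

```text
the job is handed in; nothing more can be done
None
```

The oven hatch is closed and latched: I pressed it into its seal with at most about 24 N (estimated at the latch), turned the latch clockwise to its end stop, and it stayed shut after release with all bystanders unmoved; handed in at about 15.6 s.

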